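# Hang the blue spatula in the utensil cabinet

## Robot

A 6-joint arm with a two-finger parallel gripper is mounted at the origin on the work surface. World frame = base frame: x ahead of the robot, y to its left, z up, the work surface at z = 0. Lengths are in m, angles in rad, forces in N, time in s.
With the tool pointing down it reaches from about 0.275 to 0.775 m from the base axis. Payload 14.6 kg.
Tool frame: the origin (TCP) lies where the fingers leave the gripper's body, on its centre line; the fingertips stand 73 mm ahead of it and the grasp point (between the pads) lies 54 mm ahead of it; z points along the fingers, y is the direction in which the jaws open and shut (so a half turn about z gives the same grasp; the last joint's range is limited). The gripper opens to 85 mm and grips with 20 to 120 N. Pads are 22 mm wide; open, the fingers measure 114 mm over their backs; the gripper's body (76 mm by 85 mm) begins 54 mm behind the grasp point. The pads swing forward as they close: fully open they stand 13 mm farther back than shut.
Start: joints at [-1.483, 0.263, -0.048, 1.259, 0, 1.415], TCP at [0.126, -0.51, 0.304] pointing down, gripper open.
Joint ranges: [-2.65, 2.65], [-0.89, 1.7], [-1.18, 1.37], [-2.13, 2.11], [-1.35, 1.29], [-3.14, 3.14]. Speed limits (rad/s): [1.89, 1.89, 2.57, 2.79, 3.14, 3.14].

## Interface

Orientations are given as a rotation vector (axis times angle).
In Python, from bench import ctrl gives the robot as it stands.
- The arm moves only by the shell command python3 -m inch 'ROWS' [OPENING]. ROWS is JSON, a list of rows, each an object of numbers: "tx", "ty", "tz": the shift along the tool's x, y, z in m; "spin": the turn about the tool's z in rad. A call has 1 to 10 rows; each row shifts and turns the commanded pose from where the row before left it, along the tool's axes as they then stand; what a row does not reach is not made up. A row lasts 1/10 s, in which the tool goes at most 50 mm and 8.59 degrees, less where a joint would pass 70% of its speed; a pose out of reach is approached as far as the arm can. A call with a gripper value outside its range is refused whole. OPENING is the opening, from 0 (shut) to 1 (fully open), set as the call begins (- or left out, the last holds). The fingers move at their own pace and stop on an object; the grip force is fixed at half the most. Time passes only in rows, so rows that do not move let the fingers close. It gives the time, the measured TCP pose, the force and the opening at its end, in the units of the state.
- ctrl.get_obs(): the state, without advancing time (a new reading comes with each control period).
- ctrl.read_camera(name): name is "scene" or "top" or "wrist"; returns a dict with "frame" (420x560x3 uint8, blue, green, red), "vfov" (degrees; the focal length in pixels is half the picture's height over the tangent of half this angle, whatever the lens; pixels are square), "cx", "cy" (the principal point, pixels), "dist_coeffs" ([k1, k2, p1, p2, k3] as OpenCV has them; the pictures are not rectified), "R" (3x3) and "t" (3): a world point X has camera coordinates R X + t. Camera axes: x right, y down, z forward; pixel columns grow to the right and rows downward; lengths in m; the calibration is good to about 2 mm. A picture is of the moment at which its call begins. There is no depth.
- ctrl.job_done(): hands the job in, once; it reports no verdict.
Trained networks look in a picture, given as the dict that the camera call returned (one of the last four; its "shot" number tells which), for a name from the list of things; names that differ only in an ending like _2 or _b are one class to them, and where a whole thing is asked for, a point or a joint stands for the part that bears it (a point fixed in the world has none). Each returns a list of dicts, best first, with "p" (0 to 1); they miss things now and then, are a little off and sometimes report something else, mostly with a low value. They report only what shows in the picture. A call takes as long as a camera call. They do not tell look-alikes from the thing itself.
- ctrl.silhouettes(picture, name): "pixels" (420x560 bool, what is visible of it) and "position" ([row, column] in pixels, amid what is visible of it).
The state is a dict: "clock": time; "joint_positions": joint angles; "qd": joint speeds; "joint_efforts": joint torques, N m; "tcp_pos": TCP position; "tcp_rot": TCP orientation; "contact_force": force on the tool from outside, world axes, zero at the start; "moment": the same for the moment, N m; "finger_gap": finger opening in m.
Only numpy, scipy, OpenCV 4.12 (cv2) and the standard library are available. Lean on these libraries where they do the work, as an engineer would, in place of code of your own. Each camera call takes 0.05 s, during which the arm holds its last target.

## Task

Hang the blue-handled spatula by its ring on the blue hook deep inside the low utensil cabinet, tilting it ring end up to get it under the cabinet's front lintel, and let it hang there freely and still. Leave the red and green spatulas lying on the board.

Things in the scene. Friction and masses are not known exactly. Their poses are not given: they have to be found in the camera images.
- spatula_blue: Spatula, blue handle, 90 g, lying on a fixed white board 12 mm thick. Origin: centre of the hanging ring at the handle's end (bar 8 mm, hole 30 mm, outside 46 mm, lying flat), 8 mm above the board; +x from blade to ring (away from the robot and to its left), z up. Handle 16 mm wide and high, x = -19 to -155 mm: grip it across at x = -140. Steel blade 44 mm wide, 3 mm thick, x = -164 to -220.
- hook_blue: Blue hook with a blue 44 x 60 mm backplate, fixed on the cabinet's back rail; a red one is 110 mm beside it. Origin: centre of the bend, where the ring will hang, 250 mm above the table; +x into the cabinet, z up. Bar 8 mm thick: from the backplate (x = +26 mm) nearly level (5 mm down) out to the bend, then a straight prong 50 degrees up and out to the tip at x = -27, z = +32 mm, higher than the lintel's edge.
- cabinet: Low steel cabinet, fixed, open front facing the robot's right, 345 mm high, 282 mm wide inside, no floor. Origin: on the table under the hook line; +x inwards. Front at x = -92 mm, with a lintel 8 mm thick from z = 278 mm up; wire roof from z = 338. Level items cannot pass lintel and hook tip; one tilted ring end up 40 degrees slides in under it along its own length. A low back rail stops swinging.
- spatula_red: Small spatula exactly like the blue one but with a red handle and ring, lying beside it on the white board. A bystander: leave it lying.
- spatula_green: Small spatula exactly like the blue one but with a green handle and ring, lying beside it on the white board. A bystander: leave it lying.
Things that resemble listed ones, but are neither listed nor needed, are in the scene too. Of the things that look like the spatula_blue, the largest one is meant.

How it is judged:
At the end, for the whole second after the job is handed in: The blue spatula hangs on the blue hook, which passes through its ring and carries it: ring centre under the bar (at most 28 mm below, 13 mm to either side, from 14 mm before the bend to the backplate), ring end up within 17 degrees of vertical, slower than 0.05 m/s (x of spatula_blue in the frame of hook_blue between -0.014 and 0.026 m and y of spatula_blue in the frame of hook_blue between -0.013 and 0.013 m and z of spatula_blue in the frame of hook_blue between -0.028 and 0 m and angle between spatula_blue's own x axis and vertical below 0.3 rad and contact force between spatula_blue and hook_blue above 0.2 N and linear speed of spatula_blue below 0.05 m/s); the robot touches nothing.
It fails at once if the red spatula is moved by more than 30 mm (distance of spatula_red from where it was at the start of the episode above 0.03 m).
It fails at once if the green spatula is moved by more than 30 mm (distance of spatula_green from where it was at the start of the episode above 0.03 m).
It also fails if it takes over 43 s, if anything falls off the work surface, if the arm or the gripper's body presses on something with over 40 N, if the wrist force passes 120 N, or if a joint passes its speed limit or range.

## Working session

There is one attempt and no reset: what is moved stays moved. The work goes in short steps, Python scripts to look and compute and a shell command to move; the robot and the scene stay as the last step left them, time stands still between calls to the robot, and variables do not carry over. Pictures are saved under pics/ and viewed, and the job is handed in when it is done.

```bash
ls; mkdir -p pics
python3 - <<'E'
from bench import ctrl
import cv2,pickle
o=ctrl.get_obs(); print(o)
for n in ("scene","top","wrist"):
    p=ctrl.read_camera(n); cv2.imwrite(f"pics/a_{n}.png",p["frame"]); pickle.dump(p,open(f"pics/a_{n}.pkl","wb"))
    print(n,p["vfov"],p["cx"],p["cy"],p["dist_coeffs"],p["R"],p["t"],p["shot"])
    for k in ("spatula_blue","hook_blue","cabinet"):
        for d in ctrl.silhouettes(p,k): print(n,k,d["p"],d["position"],d["pixels"].sum())
E
```

```text
pics
{'clock': 0.0, 'joint_positions': array([-1.48330532e+00,  2.63522101e-01, -4.89174598e-02,  1.25940910e+00,
        4.98750940e-05,  1.41553235e+00]), 'qd': array([-6.37859148e-06, -1.76420317e-03,  3.52063986e-06, -2.34355735e-04,
       -1.45934363e-05, -4.02957344e-04]), 'joint_efforts': array([-6.82115187e-04, -6.37624955e+01,  3.84560180e+01,  1.37730927e-02,
       -3.08766448e-04,  8.16949868e-07]), 'tcp_pos': array([ 0.12620502, -0.50940682,  0.30343264]), 'tcp_rot': array([-3.11743699e+00, -3.80255858e-01, -1.34257393e-04]), 'contact_force': array([-0.57123028, -0.86618382, -0.20825512]), 'moment': array([ 0.01638477, -0.02125612, -0.01231149]), 'finger_gap': 0.08560994034368304}
scene 53.95656550120309 282.1233304407223 216.6256312007246 [-0.11780883  0.          0.          0.          0.        ] [[-0.45817319  0.88865556 -0.01919976]
 [ 0.62804628  0.30837184 -0.71446811]
 [-0.62899539 -0.33940847 -0.69940453]] [ 0.3159289  -0.1480782   1.39778938] 1
scene spatula_blue 0.77 [181.6, 194.3] 246
scene spatula_blue 0.63 [246.6, 359.7] 234
scene spatula_blue 0.56 [236.7
[... 306 characters left out ...]
-0.00735671 -0.98434783]] [-0.12046956  0.48532413  1.10958099] 2
top spatula_blue 0.72 [270.5, 221.1] 369
top spatula_blue 0.66 [270.5, 440.8] 295
top spatula_blue 0.59 [220.8, 364.6] 832
top spatula_blue 0.56 [156.7, 140.1] 7017
top hook_blue 0.64 [140.5, 125.1] 236
top cabinet 0.91 [158.5, 138.8] 7186
top cabinet 0.61 [240.9, 306.5] 684
wrist 70.17440477096902 281.0422187010314 206.0924495317903 [-0.02003189  0.          0.          0.          0.        ] [[ 2.41296754e-01 -9.70451357e-01 -1.99077164e-04]
 [-9.21219920e-01 -2.29120160e-01  3.14416621e-01]
 [-3.05171649e-01 -7.56843163e-02 -9.49285072e-01]] [-0.52422265 -0.04100346  0.37982611] 3
wrist spatula_blue 0.98 [44.0, 309.2] 1178
```

View pics/a_scene.png

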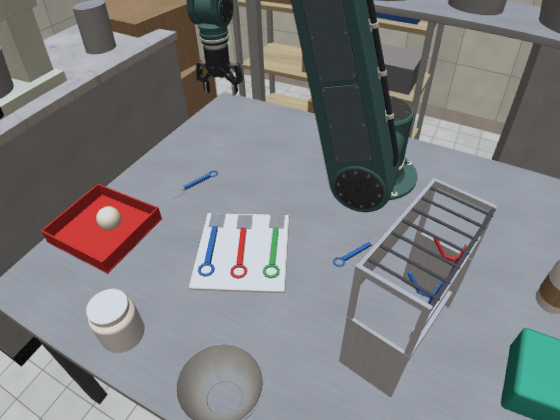

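View pics/a_top.png

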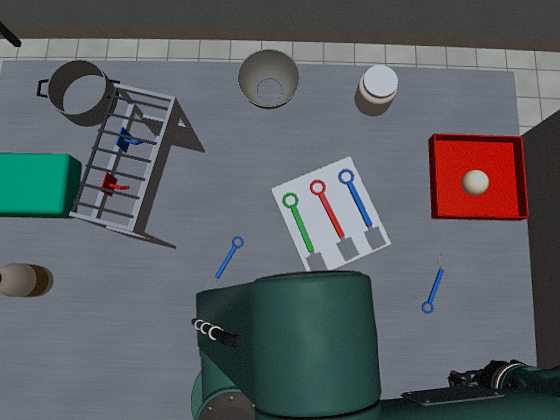

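View pics/a_wrist.png

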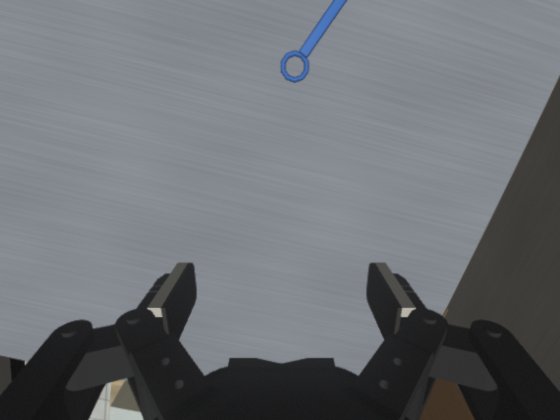

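Top view candidates for the blue spatula: the one on the white board (ring at about (346,177), blade (375,238)), and two smaller loose ones on the table: (237,242) and (428,307). By the description it's the board one, which is also the largest. I'll check it in a crop and measure.

```bash
cat > h.py <<'E'
import numpy as np,cv2,pickle
from scipy.spatial.transform import Rotation as Ro
def K(p):
    h=p["frame"].shape[0]; f=h/2/np.tan(np.radians(p["vfov"])/2)
    return np.array([[f,0,p["cx"]],[0,f,p["cy"]],[0,0,1.]])
def ray(p,px):
    u=cv2.undistortPoints(np.array(px,float).reshape(-1,1,2),K(p),np.array(p["dist_coeffs"])).reshape(-1,2)
    R=np.array(p["R"]);t=np.array(p["t"])
    return -R.T@t, np.c_[u,np.ones(len(u))]@R
def onz(p,px,z):
    c,d=ray(p,px); return c+d*((np.atleast_1d(z)-c[2])/d[:,2])[:,None]
def proj(p,X):
    R=np.array(p["R"]);t=np.array(p["t"],float)
    return cv2.projectPoints(np.array(X,float).reshape(-1,3),cv2.Rodrigues(R)[0],t,K(p),np.array(p["dist_coeffs"]))[0].reshape(-1,2)
def tri(ps,pxs):
    A=np.zeros((3,3));b=np.zeros(3)
    for p,px in zip(ps,pxs):
        c,d=ray(p,[px]);d=d[0]/np.linalg.norm(d[0]);M=np.eye(3)-np.outer(d,d);A+=M;b+=M@c
    X=np.linalg.solve(A,b); return X,[proj(p,X)[0]-px for p,px in zip(ps,pxs)]
def blue(p):
    f=p["frame"].astype(int); return ((f[...,0]>f[...,2]+50)&(f[...,0]>f[...,1]+30)).astype(np.uint8)
E
python3 - <<'E'
from h import *
for n,box,box2 in (("top",(150,320,260,400),(115,95,165,155)),("scene",(205,185,290,300),(255,390,315,470))):
    p=pickle.load(open(f"pics/a_{n}.pkl","rb")); m=blue(p)
    for i,b in enumerate((box,box2)):
        c=p["frame"][b[0]:b[2],b[1]:b[3]]; cv2.imwrite(f"pics/c_{n}{i}.png",cv2.resize(c,None,fx=6,fy=6,interpolation=cv2.INTER_CUBIC))
        k,l,s,ce=cv2.connectedComponentsWithStats(m[b[0]:b[2],b[1]:b[3]])
        for j in range(1,k):
            if s[j,4]>15: print(n,i,s[j],ce[j]+[b[1],b[0]])
    # blue spatula: all pixels on z=.02, PCA
    b=box; yy,xx=np.nonzero(m[b[0]:b[2],b[1]:b[3]]); X=onz(p,np.c_[xx+b[1],yy+b[0]],.020)[:,:2]
    # ring hole: hole contour
    mm=np.zeros_like(m); mm[b[0]:b[2],b[1]:b[3]]=m[b[0]:b[2],b[1]:b[3]]
    cs,hi=cv2.findContours(mm,cv2.RETR_CCOMP,cv2.CHAIN_APPROX_NONE)
    for c,h in zip(cs,hi[0]):
        if h[3]>=0 and len(c)>6:
            e=cv2.fitEllipse(c); C=onz(p,[e[0]],.020)[0]; print(n,"hole",e,C)
            d=np.linalg.norm(X-C[:2],axis=1); H=X[(d>.035)&(d<.17)]
            print("maxd",d.max()); v=H.mean(0)-C[:2]; w=np.linalg.svd(H-H.mean(0))[2][0]; w*=-np.sign(w@v)
            print("dir ring from mean",-v/np.linalg.norm(v),"pca",w,"ang",np.degrees(np.arctan2(w[1],w[0])))
E
```

```text
top 0 [ 19  19  33  58 354] [355.8079096 196.5      ]
top 1 [24 11  4  8 20] [120.6 129.6]
top 1 [20 21  5  9 20] [117.1 139.8]
top 1 [28 23 18  6 55] [130.96363636 140.96363636]
top hole ((345.7959289550781, 176.20407104492188), (11.005146026611328, 11.53337574005127), 135.0) [ 0.61337138 -0.26850573  0.02      ]
maxd 0.1547353524797879
dir ring from mean [0.90222673 0.43126201] pca [0.90576088 0.42378912] ang 25.074042965028163
scene 0 [ 13  21  19  50 309] [208.87702265 252.32038835]
scene 1 [18 16 10 14 54] [411.83333333 277.25925926]
scene 1 [43 25 10 15 50] [437.46 287.36]
scene 1 [26 34 16 14 44] [423.81818182 294.20454545]
scene hole ((205.67970275878906, 268.82965087890625), (9.138337135314941, 11.919137001037598), 66.67923736572266) [ 0.61142686 -0.26857968  0.02      ]
maxd 0.15931504021337564
dir ring from mean [0.90067837 0.43448645] pca [0.90593111 0.42342511] ang 25.051018932256152
```

Run:
```python
import cv2,numpy as np
a=[cv2.imread(f"pics/c_{n}.png") for n in ("top0","top1","scene0","scene1")]
for n,i in zip(("top0","top1","scene0","scene1"),a): print(n,i.shape)
h=300;r=[cv2.resize(i,(390,290)) for i in a]
cv2.imwrite("pics/mont.png",np.vstack([np.hstack(r[:2]),np.hstack(r[2:])]))
```

```text
top0 (660, 480, 3)
top1 (300, 360, 3)
scene0 (510, 690, 3)
scene1 (360, 480, 3)
```

View pics/mont.png

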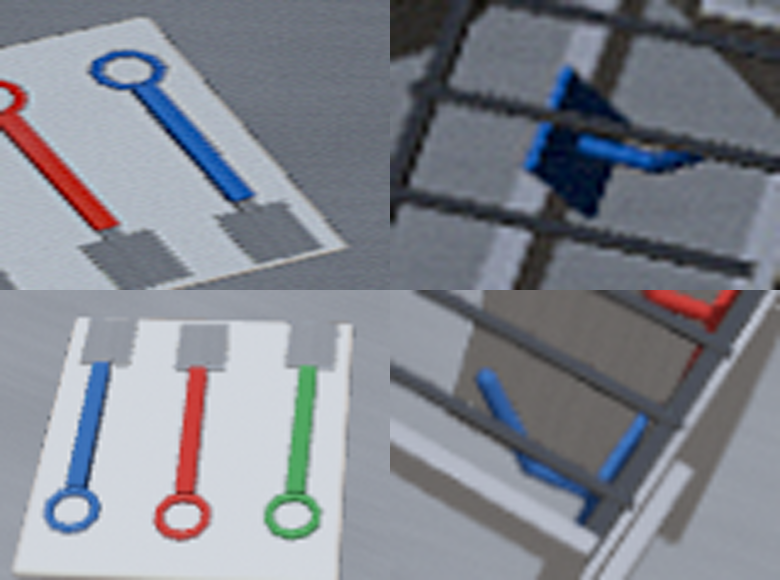

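Run:
```python
from h import *
T=pickle.load(open("pics/a_top.pkl","rb"));S=pickle.load(open("pics/a_scene.pkl","rb"))
for n,a,b in (("tip",(142.3,142.3),(409.8,273.2)),("bend",(134.5,142.9),(418,291)),("root",(124.2,140),(429,296))):
    X,r=tri([T,S],[a,b]); print(n,X,r)
    print("  z-planes",onz(T,[a],{'tip':.282,'bend':.25,'root':.255}[n])[0],onz(S,[b],{'tip':.282,'bend':.25,'root':.255}[n])[0])
# cabinet edges crop
for n,p,b in (("top",T,(70,60,260,215)),("scene",S,(170,330,400,505))):
    c=p["frame"][b[0]:b[2],b[1]:b[3]]; cv2.imwrite(f"pics/cab_{n}.png",cv2.resize(c,None,fx=2.6,fy=2.6,interpolation=cv2.INTER_CUBIC))
a=[cv2.imread(f"pics/cab_{n}.png") for n in("top","scene")]
H=max(i.shape[0] for i in a); cv2.imwrite("pics/cab.png",np.hstack([cv2.copyMakeBorder(i,0,H-i.shape[0],0,0,0) for i in a])[:600,:]);print(a[0].shape,a[1].shape)
```

```text
tip [0.60800428 0.22544084 0.27983091] [array([-0.39362199,  0.07119192]), array([-0.48453386,  0.01610712])]
  z-planes [0.60740714 0.22377809 0.282     ] [0.60942655 0.22628741 0.282     ]
bend [0.61686223 0.25168458 0.25148266] [array([ 0.54489706, -0.09340211]), array([ 0.68170197, -0.02362598])]
  z-planes [0.61714405 0.25350431 0.25      ] [0.61628228 0.25056966 0.25      ]
root [0.62206429 0.27370024 0.25587071] [array([ 0.97296972, -0.14893873]), array([ 1.22536238, -0.05187476])]
  z-planes [0.62198338 0.27629423 0.255     ] [0.62245772 0.27171893 0.255     ]
(494, 403, 3) (598, 455, 3)
```

View pics/cab.png

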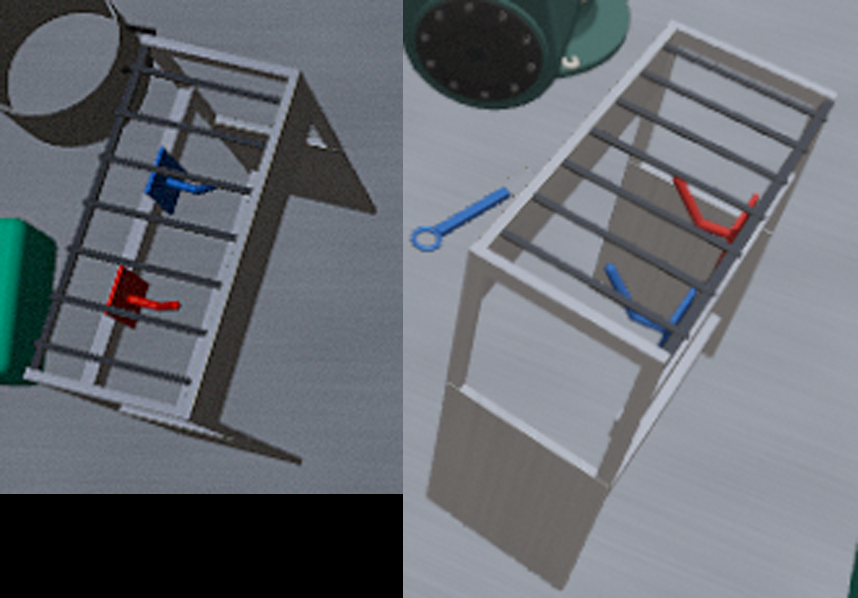

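The crop confirms it: the blue-handled spatula is on the board's right in the top view, with its ring at (346,177). The handle ends at about 155 mm, as it must. The moves can't tilt the tool, so my plan is:
1. Grip the handle.
2. Pivot it between the pads by lowering it with the handle across the cabinet's fixed front top edge. This lifts the ring end.
3. Slide it in under the lintel.

First I'll refine the cabinet yaw and the hook position.

```bash
python3 -m inch 2>&1 | tail -5
python3 - <<'E'
from h import *
from scipy.optimize import least_squares
T=pickle.load(open("pics/a_top.pkl","rb"));S=pickle.load(open("pics/a_scene.pkl","rb"))
c=lambda b,x,y:(b[1]+x/2.6,b[0]+y/2.6)
bT=(70,60);bS=(170,330)
ft=onz(T,[c(bT,298,72),c(bT,190,415)],.345); fs=onz(S,[c(bS,473-403,250),c(bS,672-403,22)],.345)
for f in(ft,fs):
    d=f[0]-f[1]; print(f[:,:2],np.linalg.norm(d), "inward yaw",np.degrees(np.arctan2(d[0],-d[1])) if 0 else np.degrees(np.arctan2(d[1],d[0]))+90)
# hook model fit: yaw,x,y to pixel centreline points (blue & red use own)
pts=[(T,(142.3,142.3),0),(T,(134.5,142.9),1),(T,(124.2,140),2),(S,(409.8,273.2),0),(S,(418,291),1),(S,(429,296),2)]
M=np.array([[-.026,0,.031],[0,0,0],[.024,0,.005]])
def W(q): 
    cc,s=np.cos(q[2]),np.sin(q[2]); return M@np.array([[cc,s,0],[-s,cc,0],[0,0,1]])+[q[0],q[1],.25]
r=least_squares(lambda q:np.concatenate([proj(p,W(q)[i])[0]-px for p,px,i in pts]),[.617,.252,1.25])
print(r.x,np.degrees(r.x[2]),r.fun.round(2))
r=least_squares(lambda q:np.concatenate([proj(p,W([*q,np.radians(73)])[i])[0]-px for p,px,i in pts]),[.617,.252]);print(r.x,r.fun.round(2))
E
```

```text
invalid input
[[0.68560115 0.14077294]
 [0.40122658 0.20405714]] 0.2913310639578024 inward yaw 77.45394245987238
[[0.68701198 0.14470666]
 [0.40076983 0.20878756]] 0.29332734453638404 inward yaw 77.38128186654583
[0.61580609 0.2507912  1.28904314] 73.85673152077844 [-0.71 -0.36  1.1   0.57  1.07 -0.19 -0.24 -0.08  0.18 -0.15  1.13  0.42]
[0.61581667 0.25078464] [-0.77 -0.2   1.11  0.56  1.13 -0.33 -0.13 -0.21  0.18 -0.15  1.03  0.55]
```

```bash
R='{"spin":-0.147},{"spin":-0.147},{"spin":-0.147},{"spin":-0.147},{"spin":-0.147}'
echo typed below; python3 -m inch '[{"spin":-0.147},{"spin":-0.147},{"spin":-0.147},{"spin":-0.147},{"spin":-0.147},{"spin":-0.147},{"spin":-0.147},{"spin":-0.147},{"spin":-0.147},{"spin":-0.147}]' 0.5
```

```text
typed belowschema error: expected keys tx, ty, tz, spin
```

```bash
cat > rel.py <<'E'
# rel.py x y z yaw_deg : tool-frame shift to target TCP, and spin (applied after shift)
import sys; from h import *; from bench import ctrl
o=ctrl.get_obs(); R=Ro.from_rotvec(o["tcp_rot"]).as_matrix()
x,y,z,yaw=map(float,sys.argv[1:5]); d=R.T@(np.array([x,y,z])-o["tcp_pos"])
cy=np.degrees(np.arctan2(R[1,0],R[0,0])); dy=(yaw-cy+180)%360-180
print("t",round(o["clock"],2),"pos",o["tcp_pos"].round(4),"yaw",round(cy,2),"tiltz",R[2,2].round(4),"d_tool",d.round(4),"dyaw",round(dy,2),"spin",round(-np.radians(dy),3),"q",o["joint_positions"].round(2),"F",o["contact_force"].round(1),"gap",round(o["finger_gap"],4))
E
python3 rel.py 0.4857 -0.3278 0.2 205.06
```

```text
t 0.6 pos [ 0.1262 -0.5096  0.3039] yaw 13.91 tiltz -1.0 d_tool [ 0.3926 -0.09    0.1039] dyaw -168.85 spin 2.947 q [-1.48  0.26 -0.05  1.26  0.    1.42] F [ 0.2 -0.7  0.1] gap 0.0857
```

```bash
python3 -m inch '[{"tx":0.039,"ty":-0.009,"tz":0.008,"spin":0},{"tx":0.039,"ty":-0.009,"tz":0.008,"spin":0},{"tx":0.039,"ty":-0.009,"tz":0.008,"spin":0},{"tx":0.039,"ty":-0.009,"tz":0.008,"spin":0},{"tx":0.039,"ty":-0.009,"tz":0.008,"spin":0},{"tx":0.039,"ty":-0.009,"tz":0.008,"spin":0},{"tx":0.039,"ty":-0.009,"tz":0.008,"spin":0},{"tx":0.039,"ty":-0.009,"tz":0.008,"spin":0},{"tx":0.039,"ty":-0.009,"tz":0.008,"spin":0},{"tx":0.039,"ty":-0.009,"tz":0.008,"spin":0}]' 0.5
python3 -m inch '[{"tx":0,"ty":0,"tz":0,"spin":-0.147},{"tx":0,"ty":0,"tz":0,"spin":-0.147},{"tx":0,"ty":0,"tz":0,"spin":-0.147},{"tx":0,"ty":0,"tz":0,"spin":-0.147},{"tx":0,"ty":0,"tz":0,"spin":-0.147},{"tx":0,"ty":0,"tz":0,"spin":-0.147},{"tx":0,"ty":0,"tz":0,"spin":-0.147},{"tx":0,"ty":0,"tz":0,"spin":-0.147},{"tx":0,"ty":0,"tz":0,"spin":-0.147},{"tx":0,"ty":0,"tz":0,"spin":-0.147}]'
python3 -m inch '[{"tx":0,"ty":0,"tz":0,"spin":-0.147},{"tx":0,"ty":0,"tz":0,"spin":-0.147},{"tx":0,"ty":0,"tz":0,"spin":-0.147},{"tx":0,"ty":0,"tz":0,"spin":-0.147},{"tx":0,"ty":0,"tz":0,"spin":-0.147},{"tx":0,"ty":0,"tz":0,"spin":-0.147},{"tx":0,"ty":0,"tz":0,"spin":-0.147},{"tx":0,"ty":0,"tz":0,"spin":-0.147},{"tx":0,"ty":0,"tz":0,"spin":-0.147},{"tx":0,"ty":0,"tz":0,"spin":-0.147}]'
python3 rel.py 0.4857 -0.3278 0.12 205.06
```

```text
clock: 1.6
tcp_pos: [0.4846, -0.3275, 0.2236]
tcp_rot: [3.118, 0.381, 0.0]
contact_force: [-0.3, -1.2, -0.1]
finger_gap: 0.0429
clock: 2.6
tcp_pos: [0.4831, -0.3285, 0.2238]
tcp_rot: [-2.051, -2.38, -0.0]
contact_force: [0.0, -0.9, 0.1]
finger_gap: 0.0427
clock: 3.6
tcp_pos: [0.4831, -0.3285, 0.2239]
tcp_rot: [0.074, -3.141, -0.0]
contact_force: [-0.6, 0.0, -0.8]
finger_gap: 0.0426
t 3.6 pos [ 0.4831 -0.3285  0.2239] yaw -177.29 tiltz -1.0 d_tool [-0.0026  0.0006  0.1039] dyaw 22.35 spin -0.39 q [-0.74  0.4  -0.07  1.11 -0.   -0.78] F [-0.6  0.  -0.8] gap 0.0426
```

```bash
python3 -m inch '[{"tx":0,"ty":0,"tz":0,"spin":-0.13},{"tx":0,"ty":0,"tz":0,"spin":-0.13},{"tx":0,"ty":0,"tz":0,"spin":-0.13},{"tx":0,"ty":0.0,"tz":0.04,"spin":0},{"tx":0,"ty":0,"tz":0.03,"spin":0},{"tx":0,"ty":0,"tz":0,"spin":0}]'
python3 rel.py 0.4857 -0.3278 0.088 205.06
python3 - <<'E'
from h import *; from bench import ctrl
p=ctrl.read_camera("wrist"); f=p["frame"].copy()
c=np.array([.6125,-.2685]);d=np.array([.906,.4236])
for s in (-.02,-.14,-.155):
    a=proj(p,[*(c+s*d),.02])[0]; print(s,a.round(1)); cv2.circle(f,tuple(int(v) for v in a),3,(0,255,255),-1)
cv2.imwrite("pics/b_wrist.png",f)
m=blue(p); yy,xx=np.nonzero(m); X=onz(p,np.c_[xx,yy],.020)[:,:2]
print(len(X)); k=X-c; print("along",(k@d).min(),(k@d).max()); n=np.array([-d[1],d[0]])
for a,b in((-.15,-.13),(-.13,-.1),(-.1,-.06)):
    q=k[(k@d>a)&(k@d<b)]@n; print(len(q),q.min() if len(q) else 0,q.max() if len(q) else 0)
E
```

```text
clock: 4.2
tcp_pos: [0.4818, -0.3273, 0.1508]
tcp_rot: [0.671, -3.066, -0.007]
contact_force: [-1.0, -0.1, 0.4]
finger_gap: 0.0429
t 4.2 pos [ 0.4818 -0.3273  0.1508] yaw -155.3 tiltz -1.0 d_tool [-0.0035 -0.0024  0.0627] dyaw 0.36 spin -0.006 q [-0.74  0.45 -0.19  0.94  0.   -1.17] F [-1.  -0.1  0.4] gap 0.0429
-0.02 [277.7 359.5]
-0.14 [276.2 229.2]
-0.155 [276.  209.6]
2887
along -0.15099224026280095 -0.01713933213433949
525 -0.006102302282674783 0.008572224270941904
731 -0.006272971489510315 0.008634594933700297
833 -0.0061746026469340935 0.008721144222969004
```

View pics/b_wrist.png

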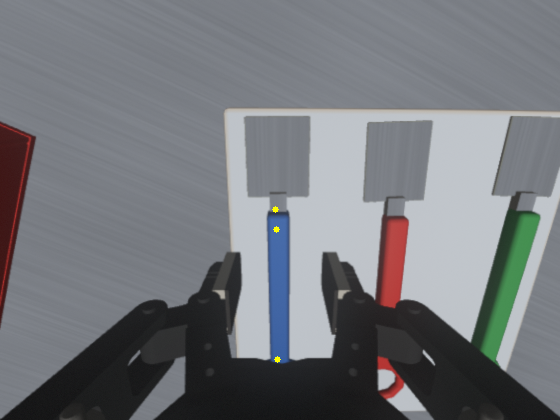

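Wrist view: the blue handle runs from (279,212) to (279,360), centred between the fingers, and the projected points lie on it. Descending to grip.

```bash
python3 -m inch '[{"tx":-0.003,"ty":-0.001,"tz":0.03,"spin":0},{"tx":0,"ty":0,"tz":0.02,"spin":-0.006},{"tx":0,"ty":0,"tz":0.0105,"spin":0},{"tx":0,"ty":0,"tz":0.002,"spin":0},{"tx":0,"ty":0,"tz":0,"spin":0}]'
python3 -m inch '[{"tx":0,"ty":0,"tz":0,"spin":0},{"tx":0,"ty":0,"tz":0,"spin":0},{"tx":0,"ty":0,"tz":0,"spin":0},{"tx":0,"ty":0,"tz":0,"spin":0},{"tx":0,"ty":0,"tz":0,"spin":0}]' 0
python3 -m inch '[{"tx":0,"ty":0,"tz":-0.02,"spin":0},{"tx":0,"ty":0,"tz":-0.04,"spin":0},{"tx":0,"ty":0,"tz":-0.05,"spin":0},{"tx":0,"ty":0,"tz":-0.05,"spin":0},{"tx":0,"ty":0,"tz":-0.05,"spin":0},{"tx":0,"ty":0,"tz":-0.05,"spin":0},{"tx":0,"ty":0,"tz":-0.05,"spin":0},{"tx":0,"ty":0,"tz":-0.03,"spin":0},{"tx":0,"ty":0,"tz":0,"spin":0}]'
python3 - <<'E'
from h import *; from bench import ctrl
for n in("wrist","scene"):
    p=ctrl.read_camera(n); cv2.imwrite(f"pics/d_{n}.png",p["frame"])
a=cv2.imread("pics/d_wrist.png");b=cv2.imread("pics/d_scene.png"); cv2.imwrite("pics/d.png",cv2.resize(np.hstack([a,b]),(800,300),interpolation=cv2.INTER_AREA))
E
python3 rel.py 0.5 0.0 0.45 257.4
```

```text
clock: 4.75
tcp_pos: [0.4867, -0.3285, 0.0925]
tcp_rot: [-0.681, 3.066, -0.001]
contact_force: [0.7, -0.4, 0.1]
finger_gap: 0.0425
clock: 5.25
tcp_pos: [0.4866, -0.3285, 0.0926]
tcp_rot: [-0.681, 3.066, -0.002]
contact_force: [-1.6, 1.4, 8.1]
finger_gap: 0.0138
clock: 6.15
tcp_pos: [0.4864, -0.3283, 0.4359]
tcp_rot: [-0.681, 3.063, -0.009]
contact_force: [1.3, -0.6, -1.2]
finger_gap: 0.0142
t 6.25 pos [ 0.4863 -0.3282  0.4317] yaw -154.95 tiltz -1.0 d_tool [-0.1514  0.2915 -0.0185] dyaw 52.35 spin -0.914 q [-0.73  0.38  0.48  1.66 -0.   -1.17] F [-0.3  0.1 -1.9] gap 0.0143
```

View pics/d.png

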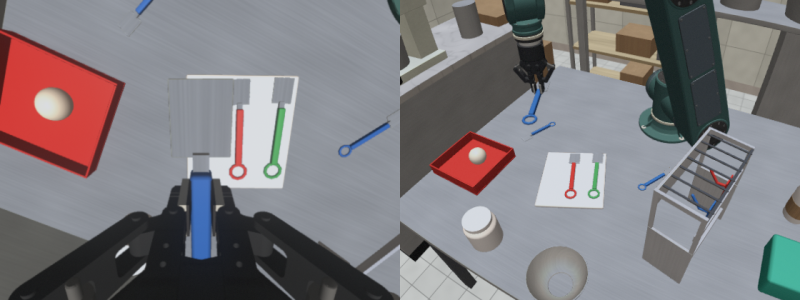

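Wrist view: the handle is held centrally at about (203,215), but the pads grip only its top half, since the TCP stopped 4 mm high. The red and green spatulas haven't moved. I'll set it back down and grip deeper, so that the pivot will be firm.

```bash
python3 -m inch '[{"tx":0,"ty":0,"tz":0.04,"spin":0},{"tx":0,"ty":0,"tz":0.05,"spin":0},{"tx":0,"ty":0,"tz":0.05,"spin":0},{"tx":0,"ty":0,"tz":0.05,"spin":0},{"tx":0,"ty":0,"tz":0.05,"spin":0},{"tx":0,"ty":0,"tz":0.04,"spin":0},{"tx":0,"ty":0,"tz":0.03,"spin":0},{"tx":0,"ty":0,"tz":0.018,"spin":0},{"tx":0,"ty":0,"tz":0,"spin":0},{"tx":0,"ty":0,"tz":0,"spin":0}]'
python3 rel.py 0.4852 -0.3267 0.088 205.06
```

```text
clock: 7.25
tcp_pos: [0.4859, -0.3278, 0.1033]
tcp_rot: [0.681, -3.066, -0.001]
contact_force: [-0.5, -0.5, -1.2]
finger_gap: 0.0141
t 7.25 pos [ 0.4859 -0.3278  0.1033] yaw -154.95 tiltz -1.0 d_tool [0.0001 0.0012 0.0153] dyaw 0.01 spin -0.0 q [-0.73  0.5  -0.26  0.82 -0.   -1.17] F [-0.5 -0.5 -1.2] gap 0.0141
```

```bash
python3 -m inch '[{"tx":0,"ty":0,"tz":0.006,"spin":0},{"tx":0,"ty":0,"tz":0.004,"spin":0},{"tx":0,"ty":0,"tz":0,"spin":0}]'
python3 -m inch '[{"tx":0,"ty":0,"tz":0,"spin":0},{"tx":0,"ty":0,"tz":0,"spin":0},{"tx":0,"ty":0.001,"tz":0.003,"spin":0},{"tx":0,"ty":0,"tz":0.002,"spin":0},{"tx":0,"ty":0,"tz":0,"spin":0}]' 0.45
python3 rel.py 0.4852 -0.3267 0.0875 205.06
```

```text
clock: 7.55
tcp_pos: [0.4862, -0.3281, 0.0933]
tcp_rot: [0.681, -3.067, -0.0]
contact_force: [-0.5, 0.1, -1.1]
finger_gap: 0.0139
clock: 8.05
tcp_pos: [0.4857, -0.3271, 0.0881]
tcp_rot: [0.681, -3.067, -0.001]
contact_force: [0.2, 0.9, -0.3]
finger_gap: 0.0386
t 8.05 pos [ 0.4857 -0.3271  0.0881] yaw -154.95 tiltz -1.0 d_tool [0.0003 0.0006 0.0006] dyaw 0.01 spin -0.0 q [-0.73  0.51 -0.28  0.78 -0.   -1.17] F [ 0.2  0.9 -0.3] gap 0.0386
```

```bash
python3 -m inch '[{"tx":0,"ty":0,"tz":0,"spin":0},{"tx":0,"ty":0,"tz":0,"spin":0},{"tx":0,"ty":0,"tz":0,"spin":0},{"tx":0,"ty":0,"tz":0,"spin":0},{"tx":0,"ty":0,"tz":0,"spin":0}]' 0
python3 -m inch '[{"tx":0,"ty":0,"tz":-0.02,"spin":0},{"tx":0,"ty":0,"tz":-0.04,"spin":0},{"tx":0,"ty":0,"tz":-0.05,"spin":0},{"tx":0,"ty":0,"tz":-0.05,"spin":0},{"tx":0,"ty":0,"tz":-0.05,"spin":0},{"tx":0,"ty":0,"tz":-0.05,"spin":0},{"tx":0,"ty":0,"tz":-0.05,"spin":0},{"tx":0,"ty":0,"tz":-0.05,"spin":0},{"tx":0,"ty":0,"tz":0,"spin":0}]'
python3 rel.py 0.578 0.079 0.46 257.4
```

```text
clock: 8.55
tcp_pos: [0.4859, -0.3273, 0.0886]
tcp_rot: [-0.681, 3.067, -0.0]
contact_force: [-1.3, 0.6, 5.7]
finger_gap: 0.0142
clock: 9.45
tcp_pos: [0.4864, -0.3277, 0.4549]
tcp_rot: [-0.68, 3.061, -0.013]
contact_force: [1.2, -0.2, -1.6]
finger_gap: 0.0142
t 9.45 pos [ 0.4864 -0.3277  0.4549] yaw -154.95 tiltz -0.9999 d_tool [-0.2552  0.3296 -0.0071] dyaw 52.35 spin -0.914 q [-0.73  0.39  0.55  1.72 -0.   -1.17] F [ 1.2 -0.2 -1.6] gap 0.0142
```

```bash
python3 -m inch '[{"tx":-0.015,"ty":0.02,"tz":0,"spin":0},{"tx":-0.028,"ty":0.036,"tz":0,"spin":0},{"tx":-0.028,"ty":0.036,"tz":0,"spin":0},{"tx":-0.028,"ty":0.036,"tz":0,"spin":0},{"tx":-0.028,"ty":0.036,"tz":0,"spin":0},{"tx":-0.028,"ty":0.036,"tz":0,"spin":0},{"tx":-0.028,"ty":0.036,"tz":0,"spin":0},{"tx":-0.028,"ty":0.036,"tz":0,"spin":0},{"tx":-0.028,"ty":0.036,"tz":0,"spin":0},{"tx":-0.016,"ty":0.021,"tz":0,"spin":0}]'
python3 -m inch '[{"tx":0,"ty":0,"tz":0,"spin":-0.13},{"tx":0,"ty":0,"tz":0,"spin":-0.13},{"tx":0,"ty":0,"tz":0,"spin":-0.13},{"tx":0,"ty":0,"tz":0,"spin":-0.13},{"tx":0,"ty":0,"tz":0,"spin":-0.13},{"tx":0,"ty":0,"tz":0,"spin":-0.13},{"tx":0,"ty":0,"tz":0,"spin":-0.134},{"tx":0,"ty":0,"tz":0,"spin":0}]'
python3 rel.py 0.578 0.079 0.425 257.4
python3 - <<'E'
from h import *; from bench import ctrl
for n in("top","scene"):
    p=ctrl.read_camera(n); cv2.imwrite(f"pics/e_{n}.png",p["frame"]); pickle.dump(p,open(f"pics/e_{n}.pkl","wb"))
a=cv2.imread("pics/e_top.png");b=cv2.imread("pics/e_scene.png"); cv2.imwrite("pics/e.png",cv2.resize(np.hstack([a,b]),(800,300),interpolation=cv2.INTER_AREA))
E
```

```text
clock: 10.45
tcp_pos: [0.5777, 0.0818, 0.4477]
tcp_rot: [0.684, -3.065, -0.001]
contact_force: [0.6, -0.1, -0.9]
finger_gap: 0.014
clock: 11.25
tcp_pos: [0.5776, 0.0788, 0.4479]
tcp_rot: [1.967, -2.449, -0.001]
contact_force: [0.1, -0.6, -1.9]
finger_gap: 0.0142
t 11.25 pos [0.5776 0.0788 0.4479] yaw -102.46 tiltz -1.0 d_tool [-0.0003 -0.0004  0.0229] dyaw -0.14 spin 0.002 q [-0.    0.39  0.52  1.71 -0.   -1.36] F [ 0.1 -0.6 -1.9] gap 0.0142
```

View pics/e.png

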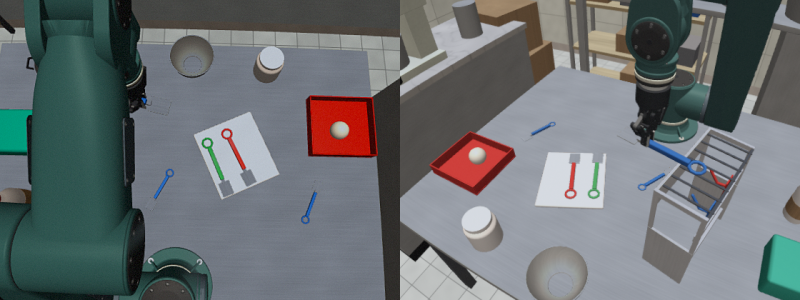

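Scene view: the spatula is level, with its ring at (697,168) over the cabinet's front top frame and the handle crossing it. Now I lower it to pivot the handle.

```bash
python3 -m inch '[{"tx":0,"ty":0,"tz":0.015,"spin":0},{"tx":0,"ty":0,"tz":0.01,"spin":0},{"tx":0,"ty":0,"tz":0.01,"spin":0},{"tx":0,"ty":0,"tz":0.01,"spin":0},{"tx":0,"ty":0,"tz":0,"spin":0}]'
python3 - <<'E'
from h import *; from bench import ctrl
p=ctrl.read_camera("scene"); cv2.imwrite("pics/f.png",cv2.resize(p["frame"][60:260,280:540],None,fx=3,fy=3,interpolation=cv2.INTER_CUBIC))
E
python3 rel.py 0.578 0.079 0.353 257.4
```

```text
clock: 11.85
tcp_pos: [0.5774, 0.0785, 0.4029]
tcp_rot: [1.96, -2.454, 0.0]
contact_force: [-0.5, -4.9, 3.8]
finger_gap: 0.0141
t 11.9 pos [0.5775 0.0785 0.4035] yaw -102.75 tiltz -1.0 d_tool [-0.0007 -0.0004  0.0505] dyaw 0.15 spin -0.003 q [-0.    0.37  0.37  1.58 -0.   -1.35] F [-1.1 -3.3  2.2] gap 0.014
```

View pics/f.png

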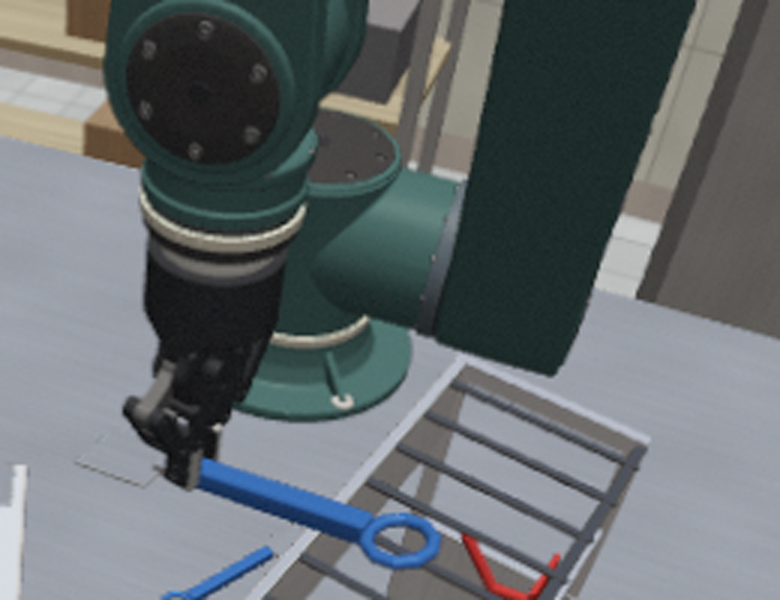

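It pivots with only about 5 N. The handle lies on the front frame at crop (310,510), and the ring is rising at (400,540). Continuing.

```bash
python3 -m inch '[{"tx":0,"ty":0,"tz":0.01,"spin":0},{"tx":0,"ty":0,"tz":0.01,"spin":0},{"tx":0,"ty":0,"tz":0.01,"spin":0},{"tx":0,"ty":0,"tz":0.01,"spin":0},{"tx":0,"ty":0,"tz":0.01,"spin":0},{"tx":0,"ty":0,"tz":0,"spin":0}]'
python3 - <<'E'
from h import *; from bench import ctrl
p=ctrl.read_camera("scene"); cv2.imwrite("pics/g.png",cv2.resize(p["frame"][60:260,280:540],None,fx=3,fy=3,interpolation=cv2.INTER_CUBIC)); pickle.dump(p,open("pics/g.pkl","wb"))
E
python3 rel.py 0.578 0.079 0.353 257.4
```

```text
clock: 12.5
tcp_pos: [0.5774, 0.0786, 0.3527]
tcp_rot: [1.962, -2.452, -0.001]
contact_force: [-0.2, -4.5, 0.2]
finger_gap: 0.0143
t 12.55 pos [0.5774 0.0785 0.3533] yaw -102.65 tiltz -1.0 d_tool [-0.0006 -0.0005  0.0003] dyaw 0.05 spin -0.001 q [-0.    0.36  0.23  1.44 -0.   -1.35] F [-1.1 -4.7  0. ] gap 0.0143
```

View pics/g.png

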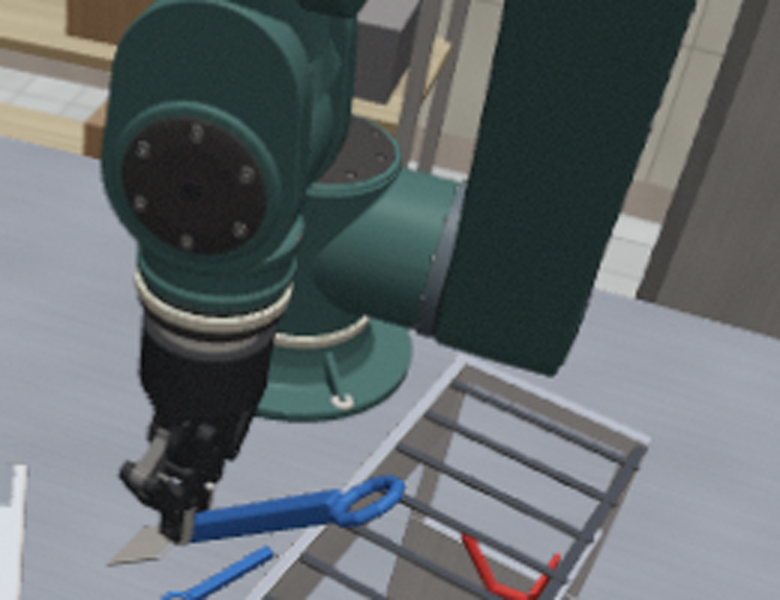

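```bash
cat > meas.py <<'E'
from h import *
def vplane(p,px,P,yaw):
    d=np.array([np.cos(yaw),np.sin(yaw),0]);n=np.array([-d[1],d[0],0]);c,r=ray(p,[px]);r=r[0]
    X=c+r*((P-c)@n/(r@n)); return (X-P)@d,X[2]-P[2],X
E
python3 - <<'E'
from meas import *
p=pickle.load(open("pics/g.pkl","rb"));f=p["frame"]
m=blue(p);b=np.zeros_like(m);b[205:250,340:420]=m[205:250,340:420]
cs,hi=cv2.findContours(b,cv2.RETR_CCOMP,cv2.CHAIN_APPROX_NONE)
P=np.array([.5774,.0785,.2848])
for c,h in zip(cs,hi[0]):
    if len(c)>8: print(h[3],len(c),cv2.fitEllipse(c)[0],cv2.boundingRect(c)); 
    if h[3]>=0 and len(c)>8:
        a,z,X=vplane(p,cv2.fitEllipse(c)[0],P,np.radians(77.3)); print(a,z,np.hypot(a,z),np.degrees(np.arctan2(z,a)),X)
# predicted for a set of tilts
d=np.array([np.cos(np.radians(77.3)),np.sin(np.radians(77.3)),0])
for t in (30,35,40,45): print(t,proj(p,P+.14*(np.cos(np.radians(t))*d+np.sin(np.radians(t))*np.array([0,0,1])))[0])
cv2.imwrite("pics/g2.png",cv2.resize(f[190:260,330:430],None,fx=7,fy=7,interpolation=cv2.INTER_CUBIC))
E
```

```text
-1 32 (363.8502197265625, 246.14218139648438) (355, 242, 16, 8)
-1 153 (383.9278259277344, 229.1671142578125) (344, 218, 71, 23)
1 30 (402.1439208984375, 226.216796875) (395, 222, 15, 10)
0.11492385181948292 0.09740376744591711 0.15064855004176034 40.282959749628034 [0.60266557 0.19061219 0.38220377]
30 [402.45380495 238.97237222]
35 [400.17782904 233.13240145]
40 [397.35010902 227.23543115]
45 [393.99295623 221.34695131]
```

View pics/g2.png

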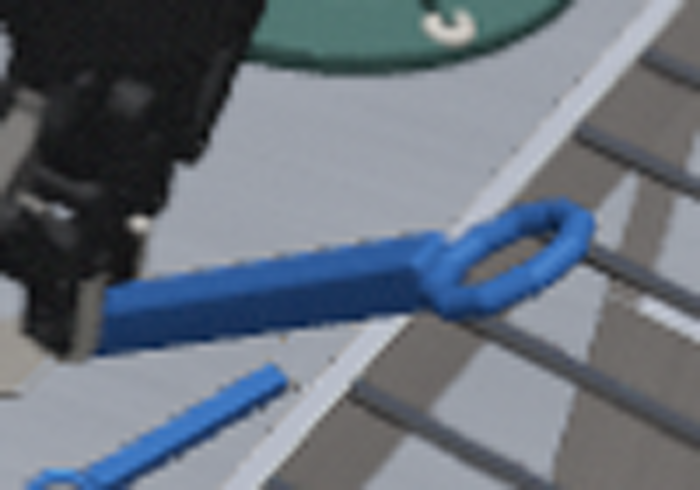

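Tilt is about 40° now (ring at crop (510,257), pixel (402,226)). I'll back off, go down in front of the opening and measure again.

```bash
python3 -m inch '[{"tx":0,"ty":0,"tz":-0.012,"spin":0},{"tx":0.02,"ty":0,"tz":-0.005,"spin":0},{"tx":0.03,"ty":0,"tz":0,"spin":0},{"tx":0.02,"ty":0,"tz":0,"spin":0},{"tx":0,"ty":0,"tz":0.02,"spin":0},{"tx":0,"ty":0,"tz":0.04,"spin":0},{"tx":0,"ty":0,"tz":0.045,"spin":0},{"tx":0,"ty":0,"tz":0.04,"spin":0},{"tx":0,"ty":0,"tz":0.025,"spin":0},{"tx":0,"ty":0,"tz":0,"spin":0}]'
python3 rel.py 0.5657 0.024 0.1985 257.4
python3 - <<'E'
from meas import *; from bench import ctrl
for n in("scene","top"):
    p=ctrl.read_camera(n); cv2.imwrite(f"pics/i_{n}.png",p["frame"]); pickle.dump(p,open(f"pics/i_{n}.pkl","wb"))
a=cv2.imread("pics/i_top.png");b=cv2.imread("pics/i_scene.png"); cv2.imwrite("pics/i.png",np.hstack([a[60:260,60:260],b[130:330,270:470]])[:, :].repeat(2,0).repeat(2,1))
E
```

```text
clock: 13.55
tcp_pos: [0.561, 0.0108, 0.1979]
tcp_rot: [1.962, -2.449, -0.006]
contact_force: [-0.2, 0.2, 0.3]
finger_gap: 0.0144
t 13.55 pos [0.561  0.0108 0.1979] yaw -102.6 tiltz -1.0 d_tool [-0.0139 -0.0017 -0.0006] dyaw 0.0 spin -0.0 q [-0.13  0.38 -0.17  1.03  0.   -1.48] F [-0.2  0.2  0.3] gap 0.0144
```

View pics/i.png

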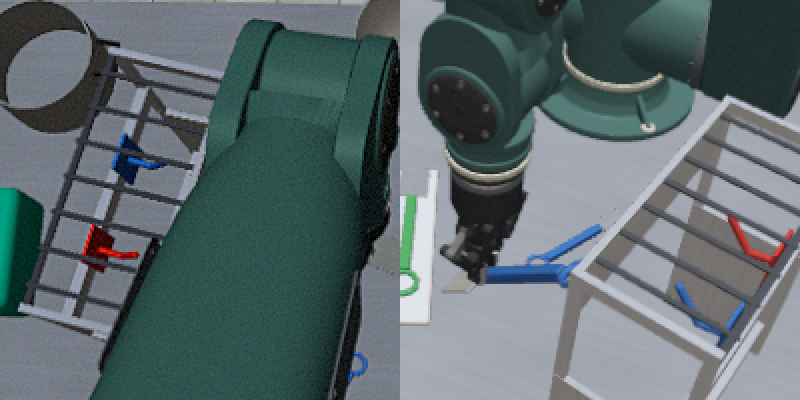

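```bash
cat > fit.py <<'E'
from meas import *
from scipy.optimize import minimize
th=np.linspace(0,2*np.pi,60)
def model(L,yaw,tilt,P,roll=0):
    d=np.array([np.cos(yaw)*np.cos(tilt),np.sin(yaw)*np.cos(tilt),np.sin(tilt)]);n=np.array([-np.sin(yaw),np.cos(yaw),0]);u=np.cross(d,n)
    C=P+L*d; return C,d,n,u
def render(p,L,yaw,tilt,P,k=4,box=(190,260,330,430),end=-.125):
    C,d,n,u=model(L,yaw,tilt,P)
    img=np.zeros(((box[1]-box[0])*k,(box[3]-box[2])*k),np.uint8)
    f=lambda X:((proj(p,X)+.5-[box[2],box[0]])*k-.5).round().astype(np.int32)
    # torus: hull-ish by small spheres
    ph=np.linspace(0,2*np.pi,12,endpoint=False)
    for t0,t1 in zip(th[:-1],th[1:]):
        X=[C+(.019+.004*np.cos(q))*(np.cos(t)*d+np.sin(t)*n)+.004*np.sin(q)*u for t in(t0,t1) for q in ph]
        cv2.fillConvexPoly(img,cv2.convexHull(f(X)),1)
    X=[C+a*d+s*.008*n+w*.008*u for a in(end,-.019) for s in(-1,1) for w in(-1,1)]
    cv2.fillConvexPoly(img,cv2.convexHull(f(X)),1)
    return cv2.resize(img.astype(np.float32),None,fx=1/k,fy=1/k,interpolation=cv2.INTER_AREA)
E
python3 - <<'E'
from fit import *
p=pickle.load(open("pics/g.pkl","rb")); m=blue(p); box=(190,260,330,430)
k,l,s,c=cv2.connectedComponentsWithStats(m[box[0]:box[1],box[2]:box[3]]); j=1+np.argmax(s[1:,4]); M=(l==j).astype(np.float32)
cut=355-330; M[:,:cut]=0
P0=np.array([.5774,.0785,.2848])
def cost(q):
    P=P0+[0,0,q[3]/1000]; I=render(p,.142+q[0]/1000,np.radians(77.35+q[1]),np.radians(40+q[2]),P); I[:,:cut]=0
    return np.abs(I-M).sum()+0.3*(q[3]/3)**2*10+0.2*(q[0]/3)**2*10
best=None
for y0 in(-3,0,3):
    r=minimize(cost,[0,y0,0,0],method="Nelder-Mead",options=dict(initial_simplex=np.array([[0,y0,0,0],[4,y0,0,0],[0,y0+3,0,0],[0,y0,4,0],[0,y0,0,3]]),maxiter=150)); print(r.x.round(2),r.fun,M.sum())
E
```

```text
[ 5.01  1.01  0.07 -1.19] 121.37397169052724 609.0
[ 4.66  0.68 -0.27 -0.15] 121.57595302327601 609.0
[ 2.26  2.53 -1.08  0.31] 126.29454853297482 609.0
```

The fit gives tilt ≈40°, yaw within about 1° of the tool, and ring centre 0.112 m ahead of the TCP and 0.026 m above it. Now I slide it in along its own axis.

```bash
python3 -m inch '[{"tx":-0.005,"ty":-0.0025,"tz":0.006,"spin":0},{"tx":-0.0147,"ty":0,"tz":-0.0123,"spin":0},{"tx":-0.0147,"ty":0,"tz":-0.0123,"spin":0},{"tx":-0.0147,"ty":0,"tz":-0.0123,"spin":0},{"tx":-0.0147,"ty":0,"tz":-0.0123,"spin":0},{"tx":-0.0147,"ty":0,"tz":-0.0123,"spin":0},{"tx":-0.0147,"ty":0,"tz":-0.0123,"spin":0},{"tx":0,"ty":0,"tz":0,"spin":0},{"tx":0,"ty":0,"tz":0,"spin":0}]'
python3 rel.py 0.5829 0.1012 0.266 257.4
python3 - <<'E'
from meas import *; from bench import ctrl
for n in("scene","top"):
    p=ctrl.read_camera(n); pickle.dump(p,open(f"pics/j_{n}.pkl","wb")); f=p["frame"]
    b=f[215:325,350:480] if n=="scene" else f[100:200,80:220]
    cv2.imwrite(f"pics/j_{n}.png",cv2.resize(b,None,fx=5,fy=5,interpolation=cv2.INTER_CUBIC))
E
```

```text
clock: 14.55
tcp_pos: [0.5854, 0.1011, 0.2687]
tcp_rot: [-1.965, 2.45, -0.001]
contact_force: [0.3, 0.1, -1.6]
finger_gap: 0.0143
t 14.55 pos [0.5854 0.1011 0.2687] yaw -102.55 tiltz -1.0 d_tool [0.0004 0.0025 0.0027] dyaw -0.05 spin 0.001 q [ 0.03  0.39  0.05  1.23 -0.   -1.32] F [ 0.3  0.1 -1.6] gap 0.0143
```

View pics/j_scene.png

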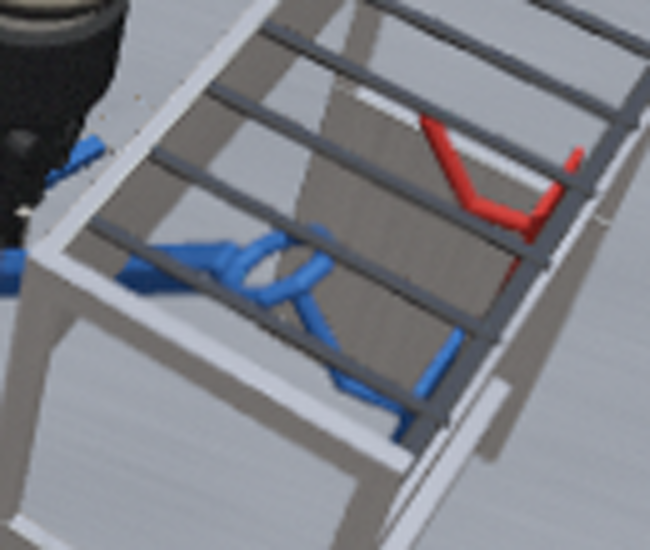

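View pics/j_top.png

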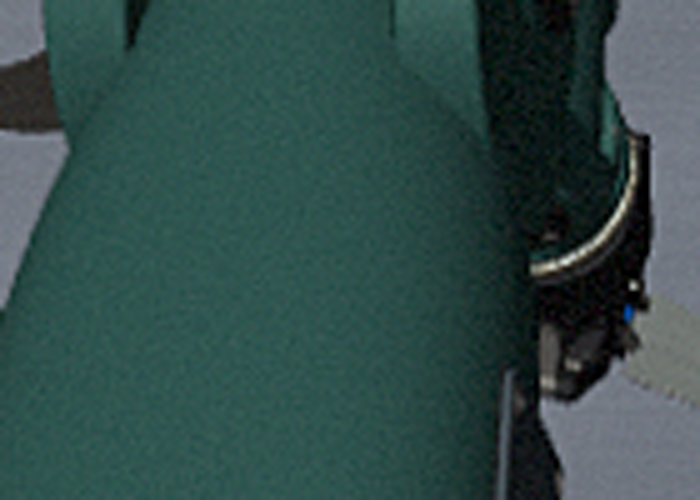

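Run:
```python
from meas import *
p=pickle.load(open("pics/j_scene.pkl","rb"))
y=np.radians(77.4);d=np.array([np.cos(y),np.sin(y),0]);n=np.array([-d[1],d[0],0]);z=np.array([0,0,1])
for H in ([.6165,.2515,.25],[.6158,.2508,.25]):
    H=np.array(H); w=lambda a,b,c:H+a*d+b*n+c*z
    f=lambda X:((proj(p,X)[0]+.5-[350,215])*5-.5).round(0)
    print("tip",f(w(-.0257,0,.031)),"bend",f(w(0,0,0)),"ring pred",f(w(-.0416,-.001,.0444)))
    for dl in(-.005,.005): print(" ring lat",dl,f(w(-.0416,dl,.0444)))
    print(" ring +5 ahead",f(w(-.0366,-.001,.0444))," ring +5 up",f(w(-.0416,-.001,.0494)))
```

```text
tip [300. 298.] bend [344. 383.] ring pred [267. 255.]
 ring lat -0.005 [262. 262.]
 ring lat 0.005 [275. 245.]
 ring +5 ahead [279. 262.]  ring +5 up [270. 246.]
tip [298. 296.] bend [343. 381.] ring pred [266. 253.]
 ring lat -0.005 [260. 260.]
 ring lat 0.005 [273. 243.]
 ring +5 ahead [278. 260.]  ring +5 up [268. 244.]
```

Scene crop: the ring at (278,266) sits just above the prong tip, near (299,297), within a few mm of prediction. Now I lower it along the prong.

```bash
python3 -m inch '[{"tx":-0.0045,"ty":0,"tz":0.0054,"spin":0},{"tx":-0.0045,"ty":0,"tz":0.0054,"spin":0},{"tx":0,"ty":0,"tz":0,"spin":0}]'
python3 rel.py 0.5829 0.1012 0.266 257.4
python3 -m inch '[{"tx":-0.0045,"ty":0,"tz":0.0054,"spin":0},{"tx":-0.0045,"ty":0,"tz":0.0054,"spin":0},{"tx":0,"ty":0,"tz":0,"spin":0},{"tx":0,"ty":0,"tz":0,"spin":0}]'
python3 rel.py 0.5829 0.1012 0.266 257.4
python3 - <<'E'
from meas import *; from bench import ctrl
for n in("scene",):
    p=ctrl.read_camera(n); pickle.dump(p,open(f"pics/k_{n}.pkl","wb")); f=p["frame"]
    b=f[215:325,350:480] if n=="scene" else f[100:200,80:220]
    cv2.imwrite(f"pics/k_{n}.png",cv2.resize(b,None,fx=6,fy=5.4,interpolation=cv2.INTER_CUBIC))
E
```

```text
clock: 14.95
tcp_pos: [0.5867, 0.11, 0.2561]
tcp_rot: [1.964, -2.45, -0.002]
contact_force: [0.1, -0.6, -0.8]
finger_gap: 0.0139
t 14.95 pos [0.5867 0.11   0.2561] yaw -102.57 tiltz -1.0 d_tool [ 0.0094  0.0018 -0.0099] dyaw -0.03 spin 0.0 q [ 0.05  0.4   0.04  1.2   0.   -1.3 ] F [ 0.1 -0.6 -0.8] gap 0.0139
clock: 15.35
tcp_pos: [0.589, 0.1186, 0.2464]
tcp_rot: [1.965, -2.451, -0.0]
contact_force: [-0.8, -0.4, -0.7]
finger_gap: 0.014
t 15.35 pos [0.589  0.1186 0.2464] yaw -102.56 tiltz -1.0 d_tool [ 0.0183  0.0021 -0.0196] dyaw -0.04 spin 0.001 q [ 0.06  0.41  0.03  1.18 -0.   -1.29] F [-0.8 -0.4 -0.7] gap 0.014
```

View pics/k_scene.png

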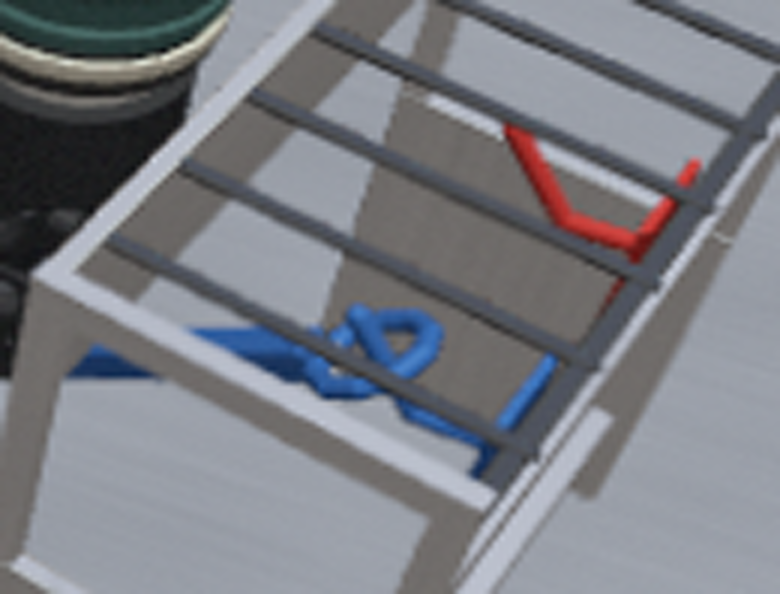

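Scene crop: the prong, tip at (358,312), clearly passes up through the ring, centre about (378,352). Releasing.

```bash
python3 -m inch '[{"tx":0,"ty":0,"tz":0,"spin":0},{"tx":0,"ty":0,"tz":0,"spin":0},{"tx":0,"ty":0,"tz":0,"spin":0},{"tx":0,"ty":0,"tz":0,"spin":0},{"tx":0,"ty":0,"tz":0,"spin":0},{"tx":0,"ty":0,"tz":0,"spin":0},{"tx":0,"ty":0,"tz":0,"spin":0},{"tx":0,"ty":0,"tz":0,"spin":0},{"tx":0,"ty":0,"tz":0,"spin":0},{"tx":0,"ty":0,"tz":0,"spin":0}]' 1
python3 - <<'E'
from meas import *; from bench import ctrl
for n in("scene",):
    p=ctrl.read_camera(n); f=p["frame"]
    b=f[215:345,340:480]
    cv2.imwrite(f"pics/l_{n}.png",cv2.resize(b,None,fx=5,fy=4.6,interpolation=cv2.INTER_CUBIC))
E
```

```text
clock: 16.4
tcp_pos: [0.589, 0.1185, 0.2466]
tcp_rot: [1.965, -2.451, -0.0]
contact_force: [0.2, -0.8, -0.7]
finger_gap: 0.0855
```

View pics/l_scene.png

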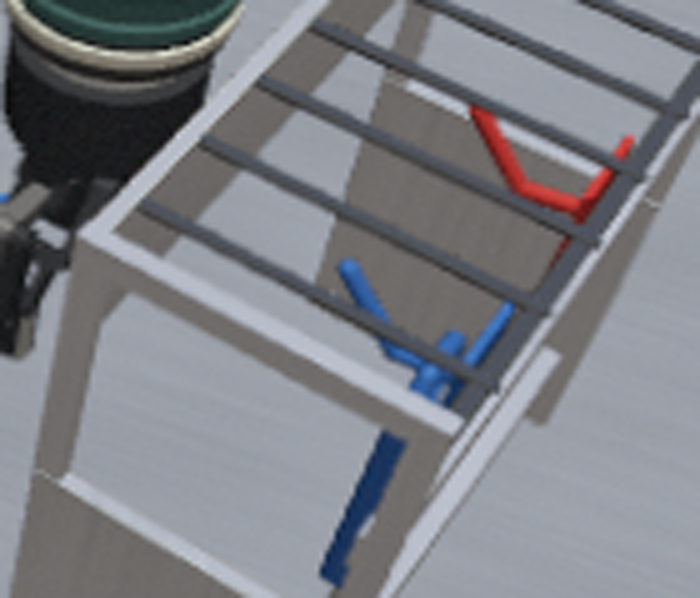

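It hangs: the ring is on the bar at about (440,360) and the handle points down. Backing off straight out, then up, then checking stillness and position.

```bash
python3 -m inch '[{"tx":0.02,"ty":0,"tz":0,"spin":0},{"tx":0.04,"ty":0,"tz":0,"spin":0},{"tx":0.045,"ty":0,"tz":0,"spin":0},{"tx":0.045,"ty":0,"tz":0,"spin":0},{"tx":0.045,"ty":0,"tz":0,"spin":0},{"tx":0.045,"ty":0,"tz":0,"spin":0},{"tx":0.045,"ty":0,"tz":-0.02,"spin":0},{"tx":0.03,"ty":0,"tz":-0.02,"spin":0},{"tx":0,"ty":0,"tz":0,"spin":0},{"tx":0,"ty":0,"tz":0,"spin":0}]'
cat > shot.py <<'E'
from meas import *; from bench import ctrl
import sys; t=sys.argv[1]
for n in("scene","top"):
    p=ctrl.read_camera(n); pickle.dump(p,open(f"pics/{t}_{n}.pkl","wb"))
    f=p["frame"]; b=f[215:355,340:480] if n=="scene" else f[90:230,60:200]
    cv2.imwrite(f"pics/{t}_{n}.png",cv2.resize(b,(400,400),interpolation=cv2.INTER_CUBIC))
cv2.imwrite(f"pics/{t}.png",np.hstack([cv2.imread(f"pics/{t}_{n}.png") for n in("scene","top")]))
E
python3 shot.py m
python3 -m inch '[{"tx":0,"ty":0,"tz":0,"spin":0},{"tx":0,"ty":0,"tz":0,"spin":0},{"tx":0,"ty":0,"tz":0,"spin":0},{"tx":0,"ty":0,"tz":0,"spin":0},{"tx":0,"ty":0,"tz":0,"spin":0},{"tx":0,"ty":0,"tz":0,"spin":0},{"tx":0,"ty":0,"tz":0,"spin":0},{"tx":0,"ty":0,"tz":0,"spin":0},{"tx":0,"ty":0,"tz":0,"spin":0},{"tx":0,"ty":0,"tz":0,"spin":0}]'
python3 shot.py n
python3 - <<'E'
from h import *
for n in("scene","top"):
    a,b=[pickle.load(open(f"pics/{t}_{n}.pkl","rb"))["frame"].astype(int) for t in "mn"]
    D=np.abs(a-b).max(2); s=(slice(215,355),slice(340,480)) if n=="scene" else (slice(90,230),slice(60,200)); print(n,(D[s]>40).sum(),D[s].max())
E
```

```text
clock: 17.45
tcp_pos: [0.5203, -0.1894, 0.2866]
tcp_rot: [-1.963, 2.453, -0.001]
contact_force: [0.8, -0.8, 0.3]
finger_gap: 0.0852
clock: 18.55
tcp_pos: [0.5204, -0.189, 0.2866]
tcp_rot: [1.965, -2.452, -0.0]
contact_force: [-0.6, 0.1, 1.0]
finger_gap: 0.0853
scene 2 44
top 0 32
```

View pics/n.png

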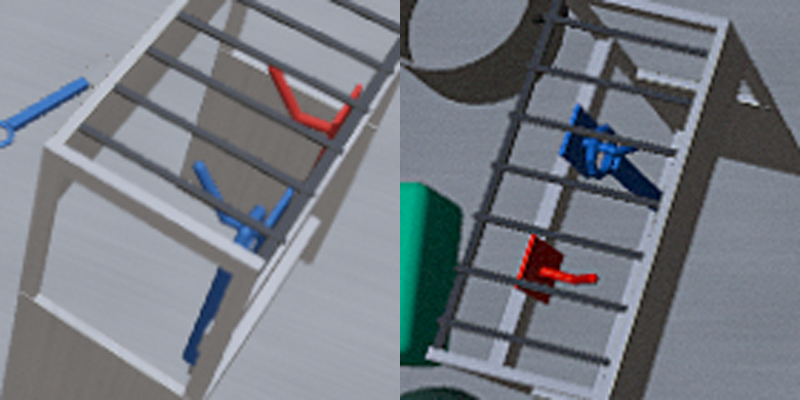

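Run:
```python
from h import *
T=pickle.load(open("pics/n_top.pkl","rb"));S=pickle.load(open("pics/n_scene.pkl","rb"))
y=np.radians(77.4);d=np.array([np.cos(y),np.sin(y),0]);n=np.array([-d[1],d[0],0]);H=np.array([.6165,.2515,.25])
c=lambda X:np.array([(X-H)@d,(X-H)@n,X[2]-.25]).round(4)
# visible handle end by triangulation
X,r=tri([T,S],[(60+256*.35,90+199*.35),(340+192*.35,215+360*.35)]);print("handle end",c(X),r)
X2,r=tri([T,S],[(60+205*.35,90+158*.35),(340+250*.35,215+228*.35)]);print("ring",c(X2),r)
v=X2-X; print(np.linalg.norm(v),"tilt",np.degrees(np.arccos(v[2]/np.linalg.norm(v))))
# model overlay for vertical & tilted
for p,nm,o in((S,"scene",(340,215)),(T,"top",(60,90))):
  f=cv2.imread(f"pics/n_{nm}.png")
  for tilt,col in((0,(0,255,255)),(10,(0,255,0)),(-10,(255,0,255))):
    C=H+.012*d+np.array([0,0,-.013]); a=np.radians(tilt); ax=-np.cos(a)*np.array([0,0,1])+np.sin(a)*d
    P=[((proj(p,C+s*ax)[0]-o)/.35).astype(int) for s in(0,.155)]; cv2.line(f,tuple(map(int,P[0])),tuple(map(int,P[1])),col,1)
  cv2.imwrite(f"pics/o_{nm}.png",f)
cv2.imwrite("pics/o.png",np.hstack([cv2.imread("pics/o_scene.png"),cv2.imread("pics/o_top.png")]))
```

```text
handle end [ 0.0174 -0.0069 -0.1567] [array([ 0.44630661, -0.09070947]), array([ 5.74266970e-01, -3.76338192e-04])]
ring [ 0.0132  0.0065 -0.0072] [array([-1.56413331,  0.23895687]), array([-1.95582362,  0.05735977])]
0.15025020092041005 tilt 5.355419317696546
```

View pics/o.png

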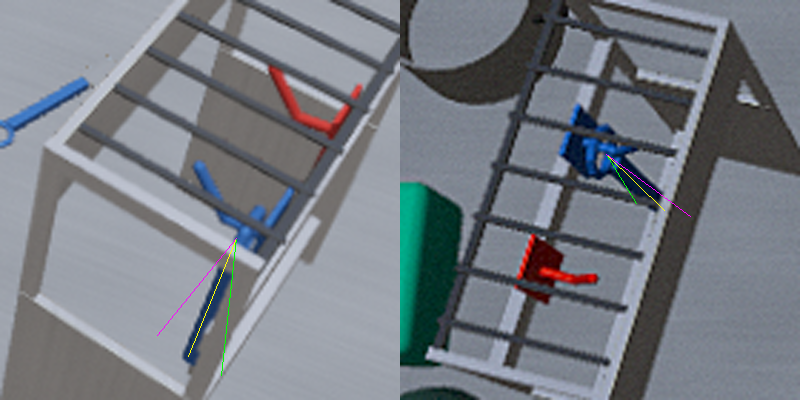

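Vertical within about 5°, with the ring about 13 mm inside the bend and well within limits. It isn't moving. Handing in.

```bash
python3 -c "
from bench import ctrl
print(ctrl.job_done(), ctrl.get_obs()['clock'])"
```

```text
the job is handed in; nothing more can be done
the job is handed in; nothing more can be done
```

The blue spatula is hanging by its ring on the blue hook, and I handed the job in at about 18.7 s of the 43 s allowed. No verdict was reported.

**What I did:** The first grip was too shallow, so I set the spatula back on the board and gripped it deeper. The moves can't tilt the tool, so I lowered the handle across the cabinet's front top edge, which pivoted it between the pads to about 40° ring end up. Then I slid it in under the lintel, lowered the ring along the prong, let go and backed the arm away.

**Last checks:**
- **Position:** the ring centre is about 13 mm inside the bend and roughly 6 mm to one side, inside the ±13 mm limit. It measured 7 mm below the bend, but those pixels were partly hidden and the fit was off by up to 2 px, so I trust that only to about 5 mm.
- **Angle:** about 5° from vertical, within the 17° limit.
- **Stillness:** two pictures 1.1 s apart showed no movement.
- **Contact:** the open gripper was about 0.3 m clear of the cabinet. I did not measure the contact force between ring and hook.
- **Bystanders:** the red and green spatulas looked unmoved in mid-task pictures. I did not measure their positions at the end.

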